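# Seat the square-footed finial in the brass lamp

### The arm

A 6-joint arm with a two-finger parallel gripper is mounted at the origin on the work surface. World frame = base frame: x ahead of the robot, y to its left, z up, the work surface at z = 0. Lengths are in mm, angles in rad, forces in N, time in s.
With the tool pointing down it reaches from about 350 to 975 mm from the base axis. Payload 7.1 kg.
Tool frame: the origin (TCP) lies between the finger pads; the fingertips stand 8 mm ahead of it and the grasp point (between the pads) lies 11 mm behind it; x points along the fingers, y is the direction in which the jaws open and shut, and the axes are right-handed (so a half turn about x gives the same grasp; the last joint's range is limited). The gripper opens to 88 mm and grips with 3 to 60 N. Pads are 20 mm wide; open, the fingers measure 115 mm over their backs; the gripper's body (75 mm by 178 mm) begins 61 mm behind the grasp point.
Start: joints at [1.215, 0.423, 1.63, -0, 1.089, -0.019], TCP at [206.511, 589.88, 230.675] pointing down, gripper open.
Joint ranges: [-3, 3], [-0.9, 2.11], [0.09, 2.58], [-1.31, 4.45], [0.11, 2.69], [-2.54, 2.54]. Speed limits (rad/s): [2.39, 2.39, 3.01, 3.14, 3.14, 3.14].

### API

Orientations are given as a rotation vector (axis times angle).
In Python, from workcell import ctrl gives the robot as it stands.
- The arm moves only by the tool apply_moves, never from a script. Its argument "increments" is a list of rows, each an object with "gripper": the opening in per cent of the stroke, from 0 (shut) to 100 (fully open); "delta_pos": the shift along the tool's x, y, z in cm, a list of three; "dr": the turn, a rotation vector about the tool's x, y, z in rad, a list of three. In form: [{"gripper": gripper, "delta_pos": [dx, dy, dz], "dr": [ax, ay, az]}, ...]. A call has exactly 5 rows; each row shifts and turns the commanded pose from where the row before left it, along the tool's axes as they then stand; what a row does not reach is not made up. A row lasts 1/12 s, in which the tool goes at most 41.7 mm and 7.16 degrees, less where a joint would pass 70% of its speed; a pose out of reach is approached as far as the arm can. A call with a gripper value outside its range is refused whole. The fingers move at their own pace and stop on an object; the grip force is fixed at half the most. Time passes only in rows, so rows that do not move let the fingers close, or fill a call up. It gives the time, the measured TCP pose, the force and the opening at its end, in the units of the state.
- ctrl.get_obs(): the state, without advancing time (a new reading comes with each control period).
- ctrl.get_image(name): name is "scene" or "top" or "wrist"; returns a dict with "img" (400x640x3 uint8, red, green, blue), "range_z" (400x640 float32, mm along the optical axis (not along the pixel's ray), 0 where there is no reading), "mtx" (3x3 intrinsics, pixels), "rvec" (rotation vector, rad) and "tvec" (3), from world to camera coordinates, as OpenCV has them. Camera axes: x right, y down, z forward; pixel columns grow to the right and rows downward; lengths in mm; the calibration is good to about 2 mm. A picture is of the moment at which its call begins.
- ctrl.close_job(): hands the job in, once; it reports no verdict.
The state is a dict: "t": time; "qpos": joint angles; "qvel": joint speeds; "joint_torque": joint torques, N m; "ee_pos": TCP position; "orientation": TCP orientation; "ft_force": force on the tool from outside, world axes, zero at the start; "moment": the same for the moment, N m; "width": finger opening in mm.
Only numpy, scipy, OpenCV 4.12 (cv2) and the standard library are available. Lean on these libraries where they do the work, as an engineer would, in place of code of your own. Each camera call takes 0.05 s, during which the arm holds its last target. There are 200 camera calls.

### The job

Finish the brass lamp on the counter: pick up the finial with the square foot and the pointed top, lower its foot into the round recess of the cup on the lamp base, and shuffle and turn it there by feel until the foot falls into the square seat below and its collar lies flush on the cup's rim, then let go. The cup was brazed on by hand, a little off centre and askew, so feel for it gently and never press the finial on the lamp with more than about 30 N. Leave the other finial and all other wares where they are.

Things in the scene. Friction and masses are not known exactly. Their poses are not given: they have to be found in the camera images.
- finial_centre (a point): Centre (half-way up) of the wanted brass finial: loose, about 0.35 kg, 96 mm high, standing upright on the counter. z runs up along it, x and y are square to its flats. The point is 48 mm above the foot's underside, in the square neck (24 x 24 mm, from 25 to 64 mm up), where it is gripped from above across two flats; above it a pointed flame, at most 23 mm dia.
- finial_foot (a point): Centre of the underside of the same finial's square foot: 26 x 26 mm, 18 mm long, flats parallel to the neck's. Above the foot is a round collar 64 mm dia, from 18 to 25 mm up.
- lamp_mouth (a point): Point on the axis of the fixed brass lamp base, 85 mm above the counter: z up, x and y the lamp's. The round cup's rim is at this height; cup 68 mm outside, with a round recess 50 mm dia, 6 mm deep, flat-floored. But the cup was brazed on by hand: its centre is up to 3.5 mm off this point along each of x and y, and its square seat is turned up to 0.5 rad either way from this x and y.
- lamp_seat (a point): Point 6 mm below lamp_mouth (same axes, same error), at the height of the recess floor. In that floor, concentric with the recess, is the square seat: 28 x 28 mm, going 17 mm further down. Nothing here moves. A foot standing on the floor puts finial_centre 42 mm above lamp_mouth; home, with the collar on the rim, 30 mm above it.
- lamp_foot (a point): Centre of the underside of the lamp base, on the counter: foot 130 mm dia, a stem, and a shallow dish 138 mm dia, its rim 67 mm up, on which the cup stands.
- copper_pot: Bystander to be left alone: round-bellied copper water pot, 79 mm wide, 78 mm high. Origin at the centre of its underside.
- brass_bowl: Bystander to be left alone: small open brass bowl, 90 mm wide, 35 mm high. Origin at the centre of its underside.
- copper_cup: Bystander to be left alone: open copper cup, 66 mm wide, 75 mm high. Origin at the centre of its underside.
- bell: Bystander to be left alone: brass hand bell standing on its 60 mm mouth, 78 mm high. Origin at the centre of its underside.
- screwdriver: Bystander to be left alone: screwdriver lying flat, 180 mm long. Origin at the centre of its underside (half-way along it).
- brass_ring: Bystander to be left alone: flat brass ring 68 mm outside, 44 mm inside, 10 mm thick, lying flat. Origin at the centre of its underside.
- round_finial: Bystander to be left alone: the other finial, not wanted: round foot (28 mm dia), round 60 mm collar, thin round neck and a ball top, 84 mm high. Origin at the centre of its underside.
Mind the look-alikes: they are no part of the job. What is shaped like the part that bears finial_centre but green or white is not meant.

How it is judged:
By the outcome, as a careful person would: the job done as asked, in the order asked, and still so for the second after the job is handed in, with the robot touching nothing.
It also fails if it takes over 61 s, if anything falls off the work surface, if the arm or the gripper's body presses on something with over 40 N, if the wrist force passes 120 N, or if a joint passes its speed limit or range.

## Working session

There is one attempt and no reset: what is moved stays moved. The work goes in short steps, Python scripts to look and compute and a tool call to move; the robot and the scene stay as the last step left them, time stands still between calls to the robot, and variables do not carry over. Pictures are saved under pics/ and viewed, about 8 in all and at most 12, crops included, and the job is handed in when it is done.

Besides the shell and the picture viewer there is one more tool, called as name([rows], argument=value, ...), one row to a line, values as JSON. apply_moves: Moves the arm, as the interface text tells. Its arguments: {"type":"object","properties":{"increments":{"type":"array","items":{"type":"object","properties":{"gripper":{"type":"number"},"delta_pos":{"type":"array","items":{"type":"number"}},"dr":{"type":"array","items":{"type":"number"}}}}}},"required":["increments"]}

```bash
mkdir -p pics
cat > h.py <<'E'
import numpy as np, cv2
from workcell import ctrl
def get(n):
    d=ctrl.get_image(n); R=cv2.Rodrigues(np.array(d["rvec"],float))[0]; t=np.array(d["tvec"],float).ravel()
    return d["img"],d["range_z"],np.array(d["mtx"]),R,t
def world(rz,K,R,t):
    v,u=np.mgrid[:rz.shape[0],:rz.shape[1]]
    c=np.stack([(u-K[0,2])/K[0,0]*rz,(v-K[1,2])/K[1,1]*rz,rz],-1)
    return (c-t)@R
E
python3 - <<'E'
from h import *
for n in("top","scene"):
    im,rz,K,R,t=get(n); cv2.imwrite(f"pics/{n}0.png",im[:,:,::-1]); np.savez(f"{n}0.npz",im=im,rz=rz,K=K,R=R,t=t)
    print(n,K[0,0],-R.T@t)
print(ctrl.get_obs())
E
```

```text
top 452.17353143905797 [ 438.40186228   11.67994054 1229.71106698]
scene 376.9701534784347 [ 781.46174534 -450.05885572  851.14875273]
{'t': 0.1, 'qpos': array([ 1.21498046e+00,  4.23770273e-01,  1.63061119e+00, -3.37810672e-05,
        1.08863583e+00, -1.90479228e-02]), 'qvel': array([ 0.00044177, -0.00122236, -0.00189786,  0.00159598, -0.00200596,
       -0.00030876]), 'joint_torque': array([ 4.44158413e-04, -5.45614314e+01, -2.74323857e+01,  6.45588362e-02,
        1.88683852e-02, -3.96240625e-05]), 'ee_pos': array([206.36033509, 589.41392253, 229.97672324]), 'orientation': array([ 0.26315912,  1.55483063, -0.26537513]), 'ft_force': array([0.26375962, 1.26262848, 0.34620385]), 'moment': array([ 0.02072187, -0.0263286 ,  0.00032167]), 'width': 87.87784632965813}
```

View pics/top0.png

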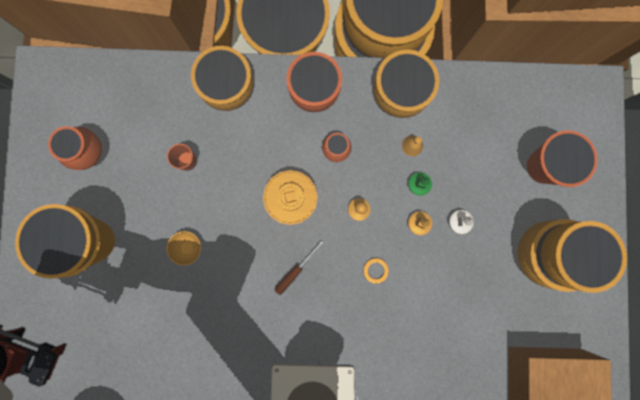

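View pics/scene0.png

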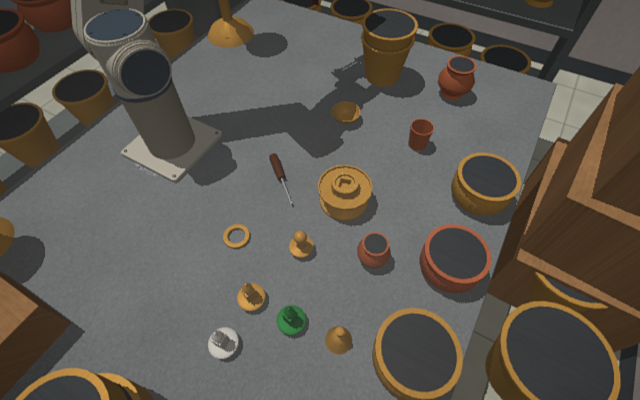

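Run:
```python
from h import *
d=np.load("top0.npz"); im,rz,K,R,t=[d[k] for k in("im","rz","K","R","t")]
W=world(rz,K,R,t)
def crop(u,v,r): return cv2.resize(im[v-r:v+r,u-r:u+r,::-1],(390,390),interpolation=cv2.INTER_CUBIC)
cv2.imwrite("pics/c1.png",np.hstack([crop(290,196,32),crop(420,222,20)]))
def box(u,v,r,lo,hi):
    w=W[v-r:v+r,u-r:u+r].reshape(-1,3); w=w[(w[:,2]>lo)&(w[:,2]<hi)]
    c,rad=cv2.minEnclosingCircle(w[:,:2].astype(np.float32)); return len(w),c,rad,np.median(w,0)
print("dish",box(290,196,40,58,73)); print("cup",box(290,196,40,79,92))
print("collar",box(420,222,20,18,32)); print("neck",box(420,222,20,50,100)); print("neck2",box(420,222,20,60,70))
for n,u,v in(("round",359,208),("green",420,184),("white",461,221),("ring",376,270)): print(n,box(u,v,18,5,100))
p=W[176:218:3,290]; print(np.round(p[:,2]))
```

```text
dish (1764, (548.5936279296875, 73.04241180419922), 70.20966339111328, array([547.50203874,  74.16057286,  62.75888022]))
cup (392, (547.9229736328125, 71.12198638916016), 34.86564636230469, array([548.79658848,  70.90398989,  84.81367861]))
collar (322, (493.6427001953125, -275.32086181640625), 32.108245849609375, array([ 491.96968199, -268.44135394,   25.05989366]))
neck (101, (492.8287048339844, -274.2518310546875), 15.676429748535156, array([ 492.61918916, -270.23512666,   80.20961175]))
neck2 (28, (493.3858642578125, -273.7268981933594), 14.50654125213623, array([ 490.70086194, -267.07295074,   64.34778519]))
round (433, (530.9428100585938, -114.36083984375), 64.30896759033203, array([ 524.01751784, -107.21635166,   26.59084226]))
green (487, (600.05078125, -273.1452941894531), 62.56413650512695, array([ 595.27975729, -266.95525449,   26.01311001]))
white (489, (507.5098876953125, -387.9051208496094), 55.90232849121094, array([ 498.41857359, -378.23696148,   25.93157896]))
ring (333, (368.88226318359375, -159.8638916015625), 62.13888168334961, array([ 364.18295702, -161.16289538,   10.0771342 ]))
[62. 61. 64. 85. 78. 75. 69. 62. 60. 78. 88. 89. 60. 60.]
```

View pics/c1.png

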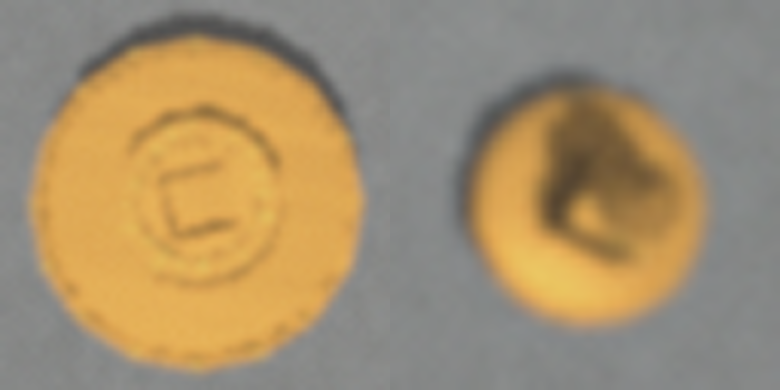

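```bash
cat >> h.py <<'E'
from scipy.spatial.transform import Rotation as Ro
def plan(p,yaw,n=None):
    """tool-frame delta (cm) & turn about tool x to reach TCP p, pointing down, jaw axis y at yaw (mod pi)"""
    o=ctrl.get_obs(); r=Ro.from_rotvec(o["orientation"]); M=r.as_matrix()
    best=None
    for k in(0,np.pi):
        y=np.array([np.cos(yaw+k),np.sin(yaw+k),0]); x=np.array([0,0,-1.]); T=np.stack([x,y,np.cross(x,y)],1)
        dr=Ro.from_matrix(M.T@T).as_rotvec()
        if best is None or np.linalg.norm(dr)<np.linalg.norm(best): best=dr
    d=M.T@(np.array(p)-o["ee_pos"])/10
    np.set_printoptions(suppress=True,precision=3)
    print("t",o["t"],"tcp",o["ee_pos"],"F",o["ft_force"],"M",o["moment"],"w",o["width"],"q",o["qpos"]); print("axes\n",M); print("dpos cm",d,"dr",best,"|dr|",np.linalg.norm(best))
E
python3 - <<'E'
from h import *
plan([493,-274,230],np.radians(-28)); plan([493,-274,230],np.radians(62))
d=np.load("top0.npz"); W=world(d["rz"],d["K"],d["R"],d["t"])
for n,(a,b,c,e) in dict(potL=(200,280,10,110),cupL=(120,170,45,105)).items():
    w=W[a:b,c:e].reshape(-1,3); w=w[w[:,2]>30]; print(n,w.min(0),w.max(0))
E
```

```text
t 0.1 tcp [206.36  589.414 229.977] F [0.264 1.263 0.346] M [ 0.021 -0.026  0.   ] w 87.87784632965813 q [ 1.215  0.424  1.631 -0.     1.089 -0.019]
axes
 [[-0.     0.33   0.944]
 [-0.001  0.944 -0.33 ]
 [-1.    -0.001  0.   ]]
dpos cm [  0.1   -72.021  55.583] dr [-1.419 -0.001  0.001] |dr| 1.418856984550772
t 0.1 tcp [206.36  589.414 229.977] F [0.264 1.263 0.346] M [ 0.021 -0.026  0.   ] w 87.87784632965813 q [ 1.215  0.424  1.631 -0.     1.089 -0.019]
axes
 [[-0.     0.33   0.944]
 [-0.001  0.944 -0.33 ]
 [-1.    -0.001  0.   ]]
dpos cm [  0.1   -72.021  55.583] dr [0.152 0.    0.001] |dr| 0.15194660236564952
potL [336.814  11.68   31.126] [ 505.34   686.057 1229.711]
cupL [438.402  11.68   37.956] [ 719.041  674.688 1229.711]
```

apply_moves([
  {"gripper": 100,"delta_pos": [0,-3,2.3],"dr": [0,0,0]},
  {"gripper": 100,"delta_pos": [0,-3,2.3],"dr": [0,0,0]},
  {"gripper": 100,"delta_pos": [0,-3,2.3],"dr": [0,0,0]},
  {"gripper": 100,"delta_pos": [0,-3,2.3],"dr": [0,0,0]},
  {"gripper": 100,"delta_pos": [0,-3,2.3],"dr": [0,0,0]},
])

```text
t: 0.52
ee_pos: [265.4, 408.4, 230.3]
orientation: [0.263, 1.555, -0.264]
ft_force: [0.7, 0.6, 0.2]
width: 88.0
```

apply_moves([
  {"gripper": 100,"delta_pos": [0,-3,2.3],"dr": [0,0,0]},
  {"gripper": 100,"delta_pos": [0,-3,2.3],"dr": [0,0,0]},
  {"gripper": 100,"delta_pos": [0,-3,2.3],"dr": [0,0,0]},
  {"gripper": 100,"delta_pos": [0,-3,2.3],"dr": [0,0,0]},
  {"gripper": 100,"delta_pos": [0,-3,2.3],"dr": [0,0,0]},
])

```text
t: 0.93
ee_pos: [324.3, 228.9, 230.6]
orientation: [0.264, 1.555, -0.264]
ft_force: [0.5, -0.1, -0.4]
width: 87.8
```

apply_moves([
  {"gripper": 100,"delta_pos": [0,-3,2.3],"dr": [0,0,0]},
  {"gripper": 100,"delta_pos": [0,-3,2.3],"dr": [0,0,0]},
  {"gripper": 100,"delta_pos": [0,-3,2.3],"dr": [0,0,0]},
  {"gripper": 100,"delta_pos": [0,-3,2.3],"dr": [0,0,0]},
  {"gripper": 100,"delta_pos": [0,-3,2.3],"dr": [0,0,0]},
])

```text
t: 1.35
ee_pos: [383.4, 49.3, 230.7]
orientation: [0.264, 1.554, -0.264]
ft_force: [0.1, -0.6, 0.0]
width: 88.2
```

apply_moves([
  {"gripper": 100,"delta_pos": [0,-3,2.3],"dr": [0,0,0]},
  {"gripper": 100,"delta_pos": [0,-3,2.3],"dr": [0,0,0]},
  {"gripper": 100,"delta_pos": [0,-3,2.3],"dr": [0,0,0]},
  {"gripper": 100,"delta_pos": [0,-3,2.3],"dr": [0,0,0]},
  {"gripper": 100,"delta_pos": [0,-3,2.3],"dr": [0,0,0]},
])

```text
t: 1.77
ee_pos: [442.3, -130.4, 230.6]
orientation: [0.265, 1.555, -0.265]
ft_force: [1.1, 1.6, 0.1]
width: 87.9
```

Run:
```python
from h import *
plan([493,-274,200],np.radians(-28))
```

```text
t 1.7667 tcp [ 442.34  -130.417  230.568] F [1.07  1.611 0.135] M [-0.044 -0.03   0.028] w 87.8636512957615 q [-0.313  0.181  1.98   0.     0.981 -1.546]
axes
 [[-0.     0.331  0.944]
 [ 0.     0.944 -0.331]
 [-1.     0.    -0.   ]]
dpos cm [  3.053 -11.873   9.533] dr [-1.419 -0.    -0.   ] |dr| 1.419356204787731
```

apply_moves([
  {"gripper": 100,"delta_pos": [0,-3,2.4],"dr": [0,0,0]},
  {"gripper": 100,"delta_pos": [0,-3,2.4],"dr": [0,0,0]},
  {"gripper": 100,"delta_pos": [0,-3,2.4],"dr": [0,0,0]},
  {"gripper": 100,"delta_pos": [0,-2.9,2.3],"dr": [0,0,0]},
  {"gripper": 80,"delta_pos": [0,0,0],"dr": [-0.12,0,0]},
])

```text
t: 2.18
ee_pos: [494.7, -277.7, 230.6]
orientation: [0.171, 1.561, -0.175]
ft_force: [-0.8, 0.5, 0.3]
width: 84.2
```

apply_moves([
  {"gripper": 80,"delta_pos": [0,0,0],"dr": [-0.12,0,0]},
  {"gripper": 80,"delta_pos": [0,0,0],"dr": [-0.12,0,0]},
  {"gripper": 80,"delta_pos": [0,0,0],"dr": [-0.12,0,0]},
  {"gripper": 80,"delta_pos": [0,0,0],"dr": [-0.12,0,0]},
  {"gripper": 80,"delta_pos": [0,0,0],"dr": [-0.12,0,0]},
])

```text
t: 2.6
ee_pos: [492.4, -272.0, 230.3]
orientation: [-0.305, 1.55, 0.306]
ft_force: [0.1, 0.5, 0.1]
width: 70.3
```

apply_moves([
  {"gripper": 80,"delta_pos": [0,0,0],"dr": [-0.12,0,0]},
  {"gripper": 80,"delta_pos": [0,0,0],"dr": [-0.12,0,0]},
  {"gripper": 80,"delta_pos": [0,0,0],"dr": [-0.12,0,0]},
  {"gripper": 80,"delta_pos": [0,0,0],"dr": [-0.12,0,0]},
  {"gripper": 80,"delta_pos": [0,0,0],"dr": [-0.12,0,0]},
])

```text
t: 3.02
ee_pos: [522.4, -178.6, 213.7]
orientation: [-0.771, 1.584, 0.546]
ft_force: [0.6, 0.2, -0.8]
width: 70.0
```

Run:
```python
from h import *
im,rz,K,R,t=get("wrist"); cv2.imwrite("pics/w1.png",im[:,:,::-1]); np.savez("w1.npz",im=im,rz=rz,K=K,R=R,t=t)
plan([493,-274,200],np.radians(-28)); print(-R.T@t,R)
W=world(rz,K,R,t)
w=W.reshape(-1,3); w=w[(np.hypot(w[:,0]-493,w[:,1]+274)<50)]
for lo,hi in((20,30),(60,68),(85,100)):
    q=w[(w[:,2]>lo)&(w[:,2]<hi)]; 
    if len(q)>5: print(lo,len(q),cv2.minEnclosingCircle(q[:,:2].astype(np.float32)),cv2.minAreaRect(q[:,:2].astype(np.float32)))
```

```text
t 3.0667 tcp [ 521.667 -174.778  211.966] F [ 0.163  3.219 -1.622] M [ 0.284  0.01  -0.034] w 69.92294651718859 q [-0.247  0.345  1.814 -0.213  1.    -2.541]
axes
 [[-0.05  -0.746  0.664]
 [-0.171  0.661  0.73 ]
 [-0.984 -0.076 -0.161]]
dpos cm [ 3.015 -4.333 -8.957] dr [-0.242 -0.17   0.057] |dr| 0.30136225436462666
[ 474.466 -213.634  378.551] [[-0.741  0.667 -0.079]
 [ 0.653  0.743  0.147]
 [ 0.157  0.057 -0.986]]
20 2082 ((493.580322265625, -275.57830810546875), 31.99803352355957) ((493.6942138671875, -275.6806640625), (62.35498046875, 63.201271057128906), 3.6041905879974365)
60 215 ((493.5506286621094, -275.3707275390625), 16.286855697631836) ((493.6292419433594, -275.64447021484375), (24.139694213867188, 24.303142547607422), 67.60710144042969)
85 203 ((493.7571105957031, -275.3035888671875), 7.345980644226074) ((493.2641906738281, -275.23016357421875), (13.992122650146484, 12.936670303344727), 46.123390197753906)
```

View pics/w1.png

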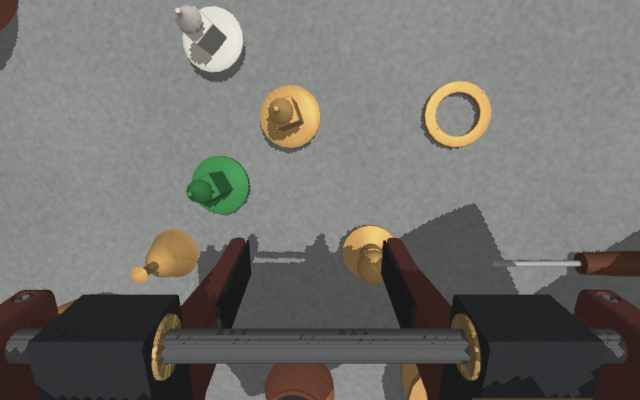

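```bash
sed -i 's/    print("dpos cm"/    y=M@Ro.from_rotvec(best).as_matrix(); print("after-turn dpos", y.T@(np.array(p)-o["ee_pos"])\/10)\n    print("dpos cm"/' h.py; sed -i 's/    for k in(0,np.pi):/    for k in(0,):/' h.py
python3 - <<'E'
from h import *
plan([493.6,-275.5,230],np.radians(67.6))
E
```

```text
t 3.0667 tcp [ 521.667 -174.778  211.966] F [ 0.163  3.219 -1.622] M [ 0.284  0.01  -0.034] w 69.92294651718859 q [-0.247  0.345  1.814 -0.213  1.    -2.541]
axes
 [[-0.05  -0.746  0.664]
 [-0.171  0.661  0.73 ]
 [-0.984 -0.076 -0.161]]
dpos cm [ 0.086 -4.706 -9.509] dr [ 1.227 -0.093  0.166] |dr| 1.2414863285622653
```

apply_moves([
  {"gripper": 80,"delta_pos": [0,0,0],"dr": [0.1227,-0.0093,0.0166]},
  {"gripper": 80,"delta_pos": [0,0,0],"dr": [0.1227,-0.0093,0.0166]},
  {"gripper": 80,"delta_pos": [0,0,0],"dr": [0.1227,-0.0093,0.0166]},
  {"gripper": 80,"delta_pos": [0,0,0],"dr": [0.1227,-0.0093,0.0166]},
  {"gripper": 80,"delta_pos": [0,0,0],"dr": [0.1227,-0.0093,0.0166]},
])

```text
t: 3.48
ee_pos: [521.6, -179.2, 213.4]
orientation: [-0.217, 1.622, 0.108]
ft_force: [0.4, -0.2, 0.4]
width: 70.3
```

apply_moves([
  {"gripper": 80,"delta_pos": [0,0,0],"dr": [0.1227,-0.0093,0.0166]},
  {"gripper": 80,"delta_pos": [0,0,0],"dr": [0.1227,-0.0093,0.0166]},
  {"gripper": 80,"delta_pos": [0,0,0],"dr": [0.1227,-0.0093,0.0166]},
  {"gripper": 80,"delta_pos": [0,0,0],"dr": [0.1227,-0.0093,0.0166]},
  {"gripper": 80,"delta_pos": [0,0,0],"dr": [0.1227,-0.0093,0.0166]},
])

```text
t: 3.9
ee_pos: [521.6, -179.4, 213.5]
orientation: [0.323, 1.544, -0.318]
ft_force: [-1.0, 0.6, 0.0]
width: 70.3
```

```bash
sed -i 's/; print("dpos cm"/; y=M@Ro.from_rotvec(best).as_matrix(); print("after-turn dpos", y.T@(np.array(p)-o["ee_pos"])\/10); print("dpos cm"/' h.py
python3 - <<'E'
from h import *
plan([493.6,-275.5,230],np.radians(67.6))
E
```

```text
t 3.9 tcp [ 521.568 -179.446  213.472] F [-0.965  0.576  0.014] M [ 0.053  0.013 -0.01 ] w 70.34310246607578 q [-0.355  0.337  1.809  0.004  0.993 -1.519]
axes
 [[ 0.003  0.398  0.918]
 [ 0.002  0.918 -0.398]
 [-1.     0.003  0.002]]
after-turn dpos [-1.653 -9.946  1.075]
dpos cm [-1.683 -9.92   1.257] dr [-0.018  0.002 -0.003] |dr| 0.018390187923044594
```

apply_moves([
  {"gripper": 80,"delta_pos": [0,-2.5,0.27],"dr": [-0.018,0.002,-0.003]},
  {"gripper": 80,"delta_pos": [0,-2.5,0.27],"dr": [0,0,0]},
  {"gripper": 80,"delta_pos": [0,-2.5,0.27],"dr": [0,0,0]},
  {"gripper": 80,"delta_pos": [0,-2.45,0.27],"dr": [0,0,0]},
  {"gripper": 80,"delta_pos": [0,0,0],"dr": [0,0,0]},
])

```text
t: 4.32
ee_pos: [493.0, -278.8, 213.6]
orientation: [0.302, 1.549, -0.305]
ft_force: [0.5, -0.6, 0.3]
width: 70.1
```

Run:
```python
from h import *
im,rz,K,R,t=get("wrist"); cv2.imwrite("pics/w2.png",im[:,:,::-1]); np.savez("w2.npz",im=im,rz=rz,K=K,R=R,t=t)
W=world(rz,K,R,t)
w=W.reshape(-1,3); w=w[(np.hypot(w[:,0]-493,w[:,1]+274)<50)]
for lo,hi in((20,30),(62,66),(40,66),(88,100)):
    q=w[(w[:,2]>lo)&(w[:,2]<hi)]; 
    if len(q)>5: print(lo,len(q),cv2.minEnclosingCircle(q[:,:2].astype(np.float32)),cv2.minAreaRect(q[:,:2].astype(np.float32)))
plan([493.6,-275.5,61-0],np.radians(67.6))
```

```text
20 1957 ((493.53851318359375, -276.0782775878906), 31.906625747680664) ((493.2678527832031, -275.6170349121094), (63.13747787475586, 62.693878173828125), 67.72270965576172)
62 185 ((493.5196228027344, -276.06292724609375), 16.05530548095703) ((493.4473571777344, -275.6145324707031), (23.203357696533203, 23.75080108642578), 67.35643768310547)
40 309 ((493.1995849609375, -275.8990478515625), 16.33340835571289) ((493.215087890625, -275.58282470703125), (23.650985717773438, 23.822847366333008), 68.3769302368164)
88 89 ((493.24786376953125, -275.96832275390625), 5.167809963226318) ((493.28436279296875, -276.0306396484375), (9.307750701904297, 9.001480102539062), 6.394313335418701)
t 4.3667 tcp [ 493.326 -277.105  213.499] F [0.09  0.496 0.795] M [ 0.071 -0.033 -0.   ] w 70.2441022711858 q [-0.533  0.358  1.777 -0.001  1.006 -1.715]
axes
 [[ 0.     0.378  0.926]
 [-0.001  0.926 -0.378]
 [-1.    -0.001  0.   ]]
after-turn dpos [15.25   0.159 -0.036]
dpos cm [15.25   0.169 -0.041] dr [0.003 0.    0.001] |dr| 0.003415373320654867
```

View pics/w2.png

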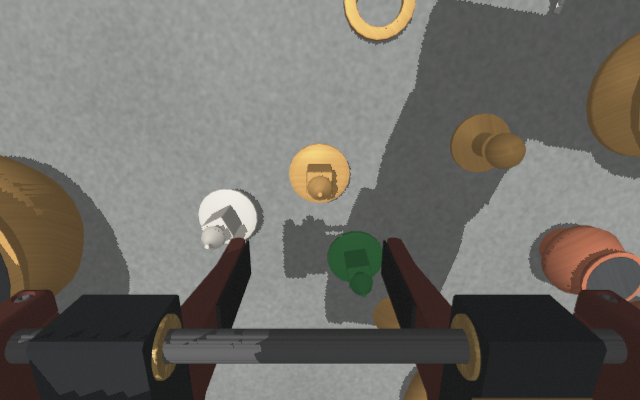

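apply_moves([
  {"gripper": 80,"delta_pos": [3.0,0.13,-0.03],"dr": [0,0,0]},
  {"gripper": 80,"delta_pos": [3.5,0,0],"dr": [0,0,0]},
  {"gripper": 80,"delta_pos": [3.5,0,0],"dr": [0,0,0]},
  {"gripper": 80,"delta_pos": [2.5,0,0],"dr": [0,0,0]},
  {"gripper": 80,"delta_pos": [1,0,0],"dr": [0,0,0]},
])

```text
t: 4.78
ee_pos: [492.3, -272.1, 75.2]
orientation: [0.303, 1.555, -0.3]
ft_force: [-1.4, -0.5, -1.0]
width: 70.3
```

apply_moves([
  {"gripper": 80,"delta_pos": [1.5,0,0],"dr": [0,0,0]},
  {"gripper": 80,"delta_pos": [1.3,0,0],"dr": [0,0,0]},
  {"gripper": 80,"delta_pos": [0.8,0,0],"dr": [0,0,0]},
  {"gripper": 80,"delta_pos": [0.3,0,0],"dr": [0,0,0]},
  {"gripper": 80,"delta_pos": [0,0,0],"dr": [0,0,0]},
])

```text
t: 5.2
ee_pos: [494.3, -274.1, 39.6]
orientation: [0.301, 1.55, -0.302]
ft_force: [0.8, 1.1, 1.0]
width: 70.6
```

Run:
```python
from h import *
plan([493.4,-275.8,39],np.radians(67.6))
```

```text
t 5.2 tcp [ 494.349 -274.139   39.597] F [0.844 1.105 1.012] M [0.016 0.012 0.04 ] w 70.5638466891462 q [-0.527  0.62   1.857 -0.001  0.664 -1.713]
axes
 [[-0.     0.375  0.927]
 [-0.001  0.927 -0.375]
 [-1.    -0.001  0.   ]]
after-turn dpos [ 0.06  -0.19  -0.024]
dpos cm [ 0.06  -0.19  -0.026] dr [0.007 0.    0.001] |dr| 0.0068638596763394445
```

apply_moves([
  {"gripper": 60,"delta_pos": [0.05,-0.15,-0.02],"dr": [0.005,0,0]},
  {"gripper": 40,"delta_pos": [0,0,0],"dr": [0,0,0]},
  {"gripper": 30,"delta_pos": [0,0,0],"dr": [0,0,0]},
  {"gripper": 20,"delta_pos": [0,0,0],"dr": [0,0,0]},
  {"gripper": 10,"delta_pos": [0,0,0],"dr": [0,0,0]},
])

```text
t: 5.62
ee_pos: [493.8, -275.9, 39.7]
orientation: [0.305, 1.548, -0.306]
ft_force: [0.5, 0.0, -1.0]
width: 40.3
```

apply_moves([
  {"gripper": 0,"delta_pos": [0,0,0],"dr": [0,0,0]},
  {"gripper": 0,"delta_pos": [0,0,0],"dr": [0,0,0]},
  {"gripper": 0,"delta_pos": [0,0,0],"dr": [0,0,0]},
  {"gripper": 0,"delta_pos": [0,0,0],"dr": [0,0,0]},
  {"gripper": 0,"delta_pos": [0,0,0],"dr": [0,0,0]},
])

```text
t: 6.03
ee_pos: [493.6, -275.7, 39.4]
orientation: [0.305, 1.549, -0.306]
ft_force: [-0.1, 0.8, 1.0]
width: 23.7
```

apply_moves([
  {"gripper": 0,"delta_pos": [0,0,0],"dr": [0,0,0]},
  {"gripper": 0,"delta_pos": [0,0,0],"dr": [0,0,0]},
  {"gripper": 0,"delta_pos": [-0.1,0,0],"dr": [0,0,0]},
  {"gripper": 0,"delta_pos": [-0.4,0,0],"dr": [0,0,0]},
  {"gripper": 0,"delta_pos": [-0.5,0,0],"dr": [0,0,0]},
])

```text
t: 6.45
ee_pos: [492.9, -275.3, 48.8]
orientation: [0.305, 1.55, -0.306]
ft_force: [-0.3, -0.3, -3.4]
width: 24.0
```

Run:
```python
from h import *
plan([547.9,71.1,210],np.radians(106.5))
```

```text
t 6.45 tcp [ 492.861 -275.268   48.803] F [-0.253 -0.331 -3.377] M [ 0.013 -0.002  0.032] w 23.978278136832806 q [-0.53   0.604  1.857 -0.001  0.682 -1.711]
axes
 [[-0.001  0.379  0.925]
 [-0.     0.925 -0.379]
 [-1.    -0.001 -0.001]]
after-turn dpos [-16.12   31.647  15.115]
dpos cm [-16.129  34.126  -8.071] dr [-0.677 -0.001  0.   ] |dr| 0.6772179579537717
```

apply_moves([
  {"gripper": 0,"delta_pos": [-2,0,0],"dr": [0,0,0]},
  {"gripper": 0,"delta_pos": [-3.5,0,0],"dr": [0,0,0]},
  {"gripper": 0,"delta_pos": [-4,0,0],"dr": [0,0,0]},
  {"gripper": 0,"delta_pos": [-4,0,0],"dr": [0,0,0]},
  {"gripper": 0,"delta_pos": [-2.5,1.0,-0.1],"dr": [0,0,0]},
])

```text
t: 6.87
ee_pos: [497.1, -267.4, 213.4]
orientation: [0.304, 1.545, -0.308]
ft_force: [1.1, 0.1, -3.1]
width: 23.7
```

apply_moves([
  {"gripper": 0,"delta_pos": [-1,2.5,-0.2],"dr": [0,0,0]},
  {"gripper": 0,"delta_pos": [0,3.6,-0.4],"dr": [0,0,0]},
  {"gripper": 0,"delta_pos": [0,3.6,-0.4],"dr": [0,0,0]},
  {"gripper": 0,"delta_pos": [0,3.6,-0.4],"dr": [0,0,0]},
  {"gripper": 0,"delta_pos": [0,3.6,-0.4],"dr": [0,0,0]},
])

```text
t: 7.28
ee_pos: [543.6, -101.1, 219.5]
orientation: [0.305, 1.549, -0.307]
ft_force: [-0.4, 0.1, -3.5]
width: 23.9
```

apply_moves([
  {"gripper": 0,"delta_pos": [0,3.6,-0.4],"dr": [0,0,0]},
  {"gripper": 0,"delta_pos": [0,3.6,-0.4],"dr": [0,0,0]},
  {"gripper": 0,"delta_pos": [0,3.6,-0.4],"dr": [0,0,0]},
  {"gripper": 0,"delta_pos": [0,3.6,-0.4],"dr": [0,0,0]},
  {"gripper": 0,"delta_pos": [0,3.0,-0.4],"dr": [0,0,0]},
])

```text
t: 7.7
ee_pos: [591.4, 68.3, 219.1]
orientation: [0.304, 1.549, -0.305]
ft_force: [1.0, -1.1, -3.8]
width: 23.8
```

apply_moves([
  {"gripper": 0,"delta_pos": [0,2.0,-0.3],"dr": [0,0,0]},
  {"gripper": 0,"delta_pos": [0,0,0],"dr": [-0.117,0,0]},
  {"gripper": 0,"delta_pos": [0,0,0],"dr": [-0.117,0,0]},
  {"gripper": 0,"delta_pos": [0,0,0],"dr": [-0.117,0,0]},
  {"gripper": 0,"delta_pos": [0,0,0],"dr": [-0.117,0,0]},
])

```text
t: 8.12
ee_pos: [595.6, 85.8, 218.8]
orientation: [-0.068, 1.57, 0.066]
ft_force: [0.4, 0.2, -4.5]
width: 23.6
```

apply_moves([
  {"gripper": 0,"delta_pos": [0,0,0],"dr": [-0.117,0,0]},
  {"gripper": 0,"delta_pos": [0,0,0],"dr": [-0.092,0,0]},
  {"gripper": 0,"delta_pos": [0,0,0],"dr": [0,0,0]},
  {"gripper": 0,"delta_pos": [0,0,0],"dr": [0,0,0]},
  {"gripper": 0,"delta_pos": [0,0,0],"dr": [0,0,0]},
])

```text
t: 8.53
ee_pos: [596.0, 85.5, 218.9]
orientation: [-0.224, 1.559, 0.223]
ft_force: [-0.7, -0.2, -3.4]
width: 24.3
```

Run:
```python
from h import *
im,rz,K,R,t=get("wrist"); cv2.imwrite("pics/w3.png",im[:,:,::-1]); np.savez("w3.npz",im=im,rz=rz,K=K,R=R,t=t)
W=world(rz,K,R,t)
w=W.reshape(-1,3); 
w=w[(np.hypot(w[:,0]-548,w[:,1]-71)<50)]
q=w[(w[:,2]>82)&(w[:,2]<88)]; print(len(q),cv2.minEnclosingCircle(q[:,:2].astype(np.float32)),np.median(q,0))
q=w[(w[:,2]>76)&(w[:,2]<81.5)&(np.hypot(w[:,0]-548,w[:,1]-71)<28)]; print(len(q),cv2.minEnclosingCircle(q[:,:2].astype(np.float32)))
q=w[(w[:,2]<74)&(w[:,2]>50)&(np.hypot(w[:,0]-548,w[:,1]-71)<23)]; print(len(q),cv2.minAreaRect(q[:,:2].astype(np.float32)))
plan([547.9,71.1,210],np.radians(106.5))
```

```text
2440 ((548.5946655273438, 71.10045623779297), 34.33614730834961) [546.56379409  70.44168921  84.96388543]
1704 ((548.6814575195312, 71.12046813964844), 25.303133010864258)
1019 ((549.0933227539062, 71.22399139404297), (27.076812744140625, 28.146421432495117), 15.332372665405273)
t 8.5833 tcp [596.051  85.512 218.955] F [ 0.254  1.189 -3.98 ] M [ 0.034  0.027 -0.006] w 24.050518205548165 q [ 0.123  0.403  1.692 -0.001  1.047 -1.732]
axes
 [[ 0.    -0.282  0.96 ]
 [-0.001  0.96   0.282]
 [-1.    -0.001 -0.   ]]
after-turn dpos [ 0.895 -0.014 -5.026]
dpos cm [ 0.896 -0.026 -5.026] dr [-0.002 -0.     0.001] |dr| 0.0026903977600286513
```

View pics/w3.png

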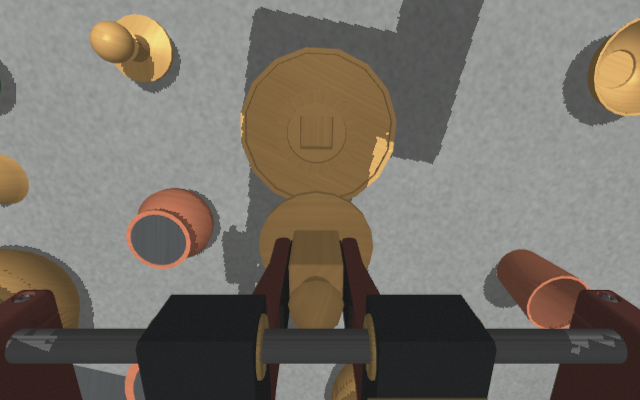

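apply_moves([
  {"gripper": 0,"delta_pos": [0,0,-1],"dr": [0.015,0,0]},
  {"gripper": 0,"delta_pos": [0,0,-2],"dr": [0,0,0]},
  {"gripper": 0,"delta_pos": [1,0,-1.5],"dr": [0,0,0]},
  {"gripper": 0,"delta_pos": [2,-0.04,-0.45],"dr": [0,0,0]},
  {"gripper": 0,"delta_pos": [2,0,0],"dr": [0,0,0]},
])

```text
t: 9.0
ee_pos: [547.1, 71.1, 169.2]
orientation: [-0.213, 1.559, 0.212]
ft_force: [0.5, -0.1, -3.6]
width: 23.8
```

apply_moves([
  {"gripper": 0,"delta_pos": [2,0,0],"dr": [0,0,0]},
  {"gripper": 0,"delta_pos": [1.2,0,0],"dr": [0,0,0]},
  {"gripper": 0,"delta_pos": [0.6,0,0],"dr": [0,0,0]},
  {"gripper": 0,"delta_pos": [0,0,0],"dr": [0,0,0]},
  {"gripper": 0,"delta_pos": [0,0,0],"dr": [0,0,0]},
])

```text
t: 9.42
ee_pos: [549.0, 71.6, 131.3]
orientation: [-0.215, 1.56, 0.213]
ft_force: [-0.3, 0.7, -4.3]
width: 23.8
```

Run:
```python
from h import *
plan([548.7,71.1,121],np.radians(105.4))
```

```text
t 9.4167 tcp [548.981  71.606 131.328] F [-0.331  0.657 -4.343] M [ 0.007 -0.014  0.007] w 23.843184411092032 q [ 0.109  0.457  1.856 -0.001  0.828 -1.733]
axes
 [[ 0.001 -0.269  0.963]
 [-0.001  0.963  0.269]
 [-1.    -0.001  0.   ]]
after-turn dpos [ 1.033 -0.041 -0.041]
dpos cm [ 1.033 -0.04  -0.041] dr [0.003 0.    0.001] |dr| 0.0036691445204461094
```

apply_moves([
  {"gripper": 0,"delta_pos": [0.2,-0.04,-0.04],"dr": [0.003,0,0]},
  {"gripper": 0,"delta_pos": [0.2,0,0],"dr": [0,0,0]},
  {"gripper": 0,"delta_pos": [0.2,0,0],"dr": [0,0,0]},
  {"gripper": 0,"delta_pos": [0.2,0,0],"dr": [0,0,0]},
  {"gripper": 0,"delta_pos": [0.1,0,0],"dr": [0,0,0]},
])

```text
t: 9.83
ee_pos: [548.5, 71.1, 121.9]
orientation: [-0.212, 1.56, 0.211]
ft_force: [0.1, -0.3, -3.8]
width: 24.0
```

apply_moves([
  {"gripper": 0,"delta_pos": [0.05,0,0],"dr": [0,0,0]},
  {"gripper": 0,"delta_pos": [0.05,0,0],"dr": [0,0,0]},
  {"gripper": 0,"delta_pos": [0.05,0,0],"dr": [0,0,0]},
  {"gripper": 0,"delta_pos": [0.05,0,0],"dr": [0,0,0]},
  {"gripper": 0,"delta_pos": [0.05,0,0],"dr": [0,0,0]},
])

```text
t: 10.25
ee_pos: [548.5, 71.1, 119.4]
orientation: [-0.213, 1.56, 0.211]
ft_force: [0.2, 0.4, -3.8]
width: 23.7
```

apply_moves([
  {"gripper": 0,"delta_pos": [0.04,0,0],"dr": [0,0,0]},
  {"gripper": 0,"delta_pos": [0.04,0,0],"dr": [0,0,0]},
  {"gripper": 0,"delta_pos": [0.04,0,0],"dr": [0,0,0]},
  {"gripper": 0,"delta_pos": [0.03,0,0],"dr": [0,0,0]},
  {"gripper": 0,"delta_pos": [0,0,0],"dr": [0,0,0]},
])

```text
t: 10.67
ee_pos: [548.4, 71.1, 117.9]
orientation: [-0.213, 1.56, 0.211]
ft_force: [-0.2, -0.7, -5.0]
width: 24.2
```

apply_moves([
  {"gripper": 0,"delta_pos": [0.04,0,0],"dr": [0,0,0]},
  {"gripper": 0,"delta_pos": [0.04,0,0],"dr": [0,0,0]},
  {"gripper": 0,"delta_pos": [0.04,0,0],"dr": [0,0,0]},
  {"gripper": 0,"delta_pos": [0.03,0,0],"dr": [0,0,0]},
  {"gripper": 0,"delta_pos": [0,0,0],"dr": [0,0,0]},
])

```text
t: 11.08
ee_pos: [548.4, 71.1, 116.4]
orientation: [-0.213, 1.56, 0.211]
ft_force: [-0.2, 0.2, -4.1]
width: 23.8
```

apply_moves([
  {"gripper": 0,"delta_pos": [0.06,0,0],"dr": [0,0,0]},
  {"gripper": 0,"delta_pos": [0.06,0,0],"dr": [0,0,0]},
  {"gripper": 0,"delta_pos": [0.06,0,0],"dr": [0,0,0]},
  {"gripper": 0,"delta_pos": [0.06,0,0],"dr": [0,0,0]},
  {"gripper": 0,"delta_pos": [0.06,0,0],"dr": [0,0,0]},
])

```text
t: 11.5
ee_pos: [548.4, 71.1, 113.3]
orientation: [-0.213, 1.56, 0.211]
ft_force: [-0.8, 0.9, -4.7]
width: 23.7
```

apply_moves([
  {"gripper": 0,"delta_pos": [0.08,0,0],"dr": [0,0,0]},
  {"gripper": 0,"delta_pos": [0.08,0,0],"dr": [0,0,0]},
  {"gripper": 0,"delta_pos": [0.08,0,0],"dr": [0,0,0]},
  {"gripper": 0,"delta_pos": [0.08,0,0],"dr": [0,0,0]},
  {"gripper": 0,"delta_pos": [0.08,0,0],"dr": [0,0,0]},
])

```text
t: 11.92
ee_pos: [548.5, 71.1, 109.4]
orientation: [-0.213, 1.56, 0.211]
ft_force: [0.2, -0.3, -4.4]
width: 23.9
```

apply_moves([
  {"gripper": 0,"delta_pos": [0.04,0,0],"dr": [0,0,0]},
  {"gripper": 0,"delta_pos": [0.04,0,0],"dr": [0,0,0]},
  {"gripper": 0,"delta_pos": [0.03,0,0],"dr": [0,0,0]},
  {"gripper": 0,"delta_pos": [0.02,0,0],"dr": [0,0,0]},
  {"gripper": 0,"delta_pos": [0.02,0,0],"dr": [0,0,0]},
])

```text
t: 12.33
ee_pos: [548.5, 71.1, 108.0]
orientation: [-0.213, 1.56, 0.211]
ft_force: [0.1, 0.1, -4.5]
width: 23.7
```

apply_moves([
  {"gripper": 0,"delta_pos": [0.03,0,0],"dr": [0,0,0]},
  {"gripper": 0,"delta_pos": [0.02,0,0],"dr": [0,0,0]},
  {"gripper": 0,"delta_pos": [0.02,0,0],"dr": [0,0,0]},
  {"gripper": 0,"delta_pos": [0.02,0,0],"dr": [0,0,0]},
  {"gripper": 0,"delta_pos": [0.02,0,0],"dr": [0,0,0]},
])

```text
t: 12.75
ee_pos: [548.5, 71.1, 106.8]
orientation: [-0.213, 1.56, 0.211]
ft_force: [0.8, 0.5, -4.0]
width: 23.9
```

apply_moves([
  {"gripper": 0,"delta_pos": [0.01,0,0],"dr": [0,0,0]},
  {"gripper": 0,"delta_pos": [0.01,0,0],"dr": [0,0,0]},
  {"gripper": 0,"delta_pos": [0.01,0,0],"dr": [0,0,0]},
  {"gripper": 0,"delta_pos": [0.01,0,0],"dr": [0,0,0]},
  {"gripper": 0,"delta_pos": [0,0,0],"dr": [0,0,0]},
])

```text
t: 13.17
ee_pos: [548.5, 71.1, 106.4]
orientation: [-0.213, 1.56, 0.211]
ft_force: [0.4, 0.7, -4.2]
width: 23.7
```

apply_moves([
  {"gripper": 0,"delta_pos": [0.01,0,0],"dr": [0,0,0]},
  {"gripper": 0,"delta_pos": [0.01,0,0],"dr": [0,0,0]},
  {"gripper": 0,"delta_pos": [0.01,0,0],"dr": [0,0,0]},
  {"gripper": 0,"delta_pos": [0.01,0,0],"dr": [0,0,0]},
  {"gripper": 0,"delta_pos": [0,0,0],"dr": [0,0,0]},
])

```text
t: 13.58
ee_pos: [548.5, 71.1, 106.4]
orientation: [-0.213, 1.56, 0.211]
ft_force: [-2.1, -0.3, 3.5]
width: 23.8
```

apply_moves([
  {"gripper": 30,"delta_pos": [0,0,0],"dr": [0,0,0]},
  {"gripper": 40,"delta_pos": [0,0,0],"dr": [0,0,0]},
  {"gripper": 60,"delta_pos": [0,0,0],"dr": [0,0,0]},
  {"gripper": 60,"delta_pos": [0,0,0],"dr": [0,0,0]},
  {"gripper": 60,"delta_pos": [0,0,0],"dr": [0,0,0]},
])

```text
t: 14.0
ee_pos: [548.6, 71.1, 106.0]
orientation: [-0.213, 1.56, 0.211]
ft_force: [0.2, 0.6, 0.2]
width: 49.5
```

apply_moves([
  {"gripper": 70,"delta_pos": [0,0,0],"dr": [0,0,0]},
  {"gripper": 70,"delta_pos": [0,0,0],"dr": [0,0,0]},
  {"gripper": 70,"delta_pos": [-0.5,0,0],"dr": [0,0,0]},
  {"gripper": 70,"delta_pos": [-1,0,0],"dr": [0,0,0]},
  {"gripper": 70,"delta_pos": [-2,0,0],"dr": [0,0,0]},
])

```text
t: 14.42
ee_pos: [547.2, 71.0, 140.4]
orientation: [-0.213, 1.564, 0.211]
ft_force: [-0.2, -0.6, -0.9]
width: 61.4
```

apply_moves([
  {"gripper": 70,"delta_pos": [-3,0,0],"dr": [0,0,0]},
  {"gripper": 70,"delta_pos": [-3,0,0],"dr": [0,0,0]},
  {"gripper": 70,"delta_pos": [-3,0,1],"dr": [0,0,0]},
  {"gripper": 70,"delta_pos": [-1,0,3],"dr": [0,0,0]},
  {"gripper": 70,"delta_pos": [0,0,3],"dr": [0,0,0]},
])

```text
t: 14.83
ee_pos: [618.2, 90.2, 246.7]
orientation: [-0.212, 1.553, 0.21]
ft_force: [1.4, 0.7, 0.1]
width: 61.2
```

Run:
```python
from h import *
o=ctrl.get_obs(); print(o["t"],o["ee_pos"],o["ft_force"],o["width"])
im,rz,K,R,t=get("wrist"); cv2.imwrite("pics/w4.png",im[:,:,::-1])
W=world(rz,K,R,t); w=W.reshape(-1,3); w=w[(np.hypot(w[:,0]-548.5,w[:,1]-71)<36)]
print("top z",np.percentile(w[:,2],99.5),w[:,2].max(),"want 163")
for lo,hi in((88,96),(126,134),(154,166)):
    q=w[(w[:,2]>lo)&(w[:,2]<hi)]
    if len(q): print(lo,len(q),np.median(q[:,2]),cv2.minEnclosingCircle(q[:,:2].astype(np.float32)))
```

```text
14.8333 [618.18608175  90.16431271 246.69285186] [1.39070728 0.68728487 0.14448377] 61.19976389535759
top z 400.04549161969186 400.04549161969186 want 163
88 3138 91.54108498676713 ((548.3018798828125, 70.3335189819336), 31.85918426513672)
126 254 130.6340235186664 ((548.244140625, 70.14857482910156), 15.856857299804688)
154 193 156.65758287586164 ((547.9931030273438, 70.49020385742188), 6.167724609375)
```

View pics/w4.png

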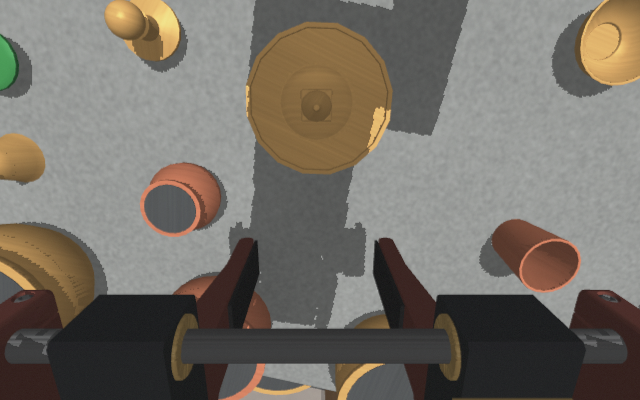

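The picture shows the finial seated upright in the middle of the lamp, at about (316,103). The collar top reads 91.5 mm (92 when home) and the neck top 130.6 mm (131 when home). The gripper is clear of everything, so I'm handing the job in.

```bash
python3 -c "
from workcell import ctrl
print(ctrl.close_job())"
```

```text
the job is handed in; nothing more can be done
None
```

The square-footed finial is seated on the lamp, collar flush on the cup's rim, and released. I handed the job in at about 15 s of robot time.

- **Method:** I found the finial and the cup with the top and wrist cameras. The cup's centre was at about (548.7, 71.1) and its square seat was turned about 15.3° in world axes. I gripped the finial across its neck flats and lined it up with the seat. It dropped straight in, so no shuffling or turning was needed.
- **Force:** The first contact I felt was the collar meeting the rim. The vertical reading changed by about 8 N, against the 30 N limit. I read the force only at the end of each move.
- **Last checks:** The collar top measured 91.5 mm (92 expected) and the neck top 130.6 mm (131 expected). The finial stood upright and centred to within about 1 mm, and the gripper was clear.
- **What disagreed:** The tip-height check was useless because it picked up the gripper in the picture.
- **What went wrong:** On the way to the pick-up, a turn the wrong way brought the last joint to its range limit (it read -2.541 against -2.54). The tool tilted and drifted about 100 mm to one side while high in the air. It touched nothing and I corrected it, but that reading is marginally past the range.
- **Other wares:** I saw no sign that anything else had moved, though I didn't measure their positions again.

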